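# Fan the carving-wax slabs up the sloping tray

### The job

Open the top drawer of the wooden chest, where the carving wax is kept, and set the three slabs out on the sloping cork tray like roof tiles: first the hard green one, flat on the cork with its end against the tray's bottom lip, then the purple one lapped over the upper end of the green, then the soft blue one lapped over the purple, each in line up the middle of the tray and covering a third to a half of the length of the slab below. Lay the slabs down gently, without dropping them; then push the drawer fully shut, and leave the other things on the bench where they are.

Things in the scene. Friction and masses are not known exactly. Their poses are not given: they have to be found in the camera images.
- chest_drawer0 (a joint): top drawer of the chest: 0 m = shut, grows to 0.166 m as it is pulled out towards the chest's front (-x of the chest); friction about 1 N, stays where it is left. Inside it is 294 mm wide (chest y) and 195 mm deep, walls 25 mm high above its floor. From 0.13 m on, the middle of every slab is well clear of the chest's top board
- chest_drawer0_handle (a point): middle of the top drawer's brass bar handle, a round bar 11 mm thick and 120 mm long, level, across the drawer front (along chest y), 35 mm in front of the drawer's face and 31 mm below the chest's top; this point moves with the drawer; its axes are the chest's
- chest: small fixed wooden bench-top chest of two shallow drawers, 240 mm deep (x), 336 mm wide (y), 114 mm tall; origin at the centre of its underside, its front (drawer handles) faces its own -x, z up. The floor of the top drawer is 68 mm above the bench
- cork: inclined cork floor of the fixed wooden easel tray, rising from its bottom lip at 0.5 rad (28.6 degrees) from level, its low end 24 mm above the bench. Origin in the middle of its low end, on the cork at the lip's inner face; x runs up the slope, y across the tray, z square out of the cork. The cork is 300 mm long, 140 mm wide; side and top rails stand 10 mm above it, the lip 14 mm
- wax_green: slab of green (hard) carving wax, 120 x 54 x 8 mm, 40 to 65 g, both faces and ends alike; origin at the centre of its underside, x along its length, y across its width, z up. Starts flat on the top drawer's floor, length along the drawer's travel; which colour lies left, middle or right varies; 25 mm or more free on both long sides. Tacky: it stays where laid on the sloping cork or another slab
- wax_purple: slab of purple (medium) carving wax, 120 x 54 x 8 mm, 40 to 65 g, both faces and ends alike; origin at the centre of its underside, x along its length, y across its width, z up. Starts flat on the top drawer's floor, length along the drawer's travel; which colour lies left, middle or right varies; 25 mm or more free on both long sides. Tacky: it stays where laid on the sloping cork or another slab
- wax_blue: slab of blue (soft) carving wax, 120 x 54 x 8 mm, 40 to 65 g, both faces and ends alike; origin at the centre of its underside, x along its length, y across its width, z up. Starts flat on the top drawer's floor, length along the drawer's travel; which colour lies left, middle or right varies; 25 mm or more free on both long sides. Tacky: it stays where laid on the sloping cork or another slab
- wax_purple_mid (a point): the very middle of the purple slab, 4 mm above its origin
- wax_blue_mid (a point): the very middle of the blue slab, 4 mm above its origin
- brass_tin: bystander: open round brass tin 90 mm across, 45 mm high, standing on the chest's top, at least 40 mm back from its front; origin at the centre of its underside
- tape_roll: bystander: roll of cream tape lying flat, 90 mm across, 24 mm high; origin at the centre of its underside
- flux_bottle: bystander: clear bottle with white cap, 48 mm across, 120 mm tall, standing between the chest and the tray; origin at the centre of its underside
- mallet: bystander: hammer 240 mm long with wooden handle lying on the bench; origin under its middle, x along the handle to the head
- flat_file: bystander: flat file 260 mm long with a wooden handle lying on the bench; origin under its middle, x from handle to blade
- round_tin: bystander: closed round tin, blue with a silver lid, 86 mm across, 28 mm high; origin at the centre of its underside

How it is judged:
On the way, in this order (a step that is already met when the one before it is completed fails the run):
1. the top drawer is pulled open, at least 0.11 m (value of joint chest_drawer0 above 0.11 m), for 0.1 s.
2. the green slab lies flat on the cork against the bottom lip, released (angle between the x axis of wax_green and the x axis of cork, either way round below 0.2 rad and y of wax_green in the frame of cork between -0.02 and 0.02 m and x of wax_green in the frame of cork between 0.053 and 0.072 m and angle between the z axis of wax_green and the z axis of cork, either way round below 0.06 rad and z of wax_green in the frame of cork between -0.004 and 0.012 m and contact force between the fingers and wax_green below 0.1 N and linear speed of wax_green below 0.02 m/s), for 0.2 s.
3. the purple slab laps over the green one, released (angle between the x axis of wax_purple and the x axis of cork, either way round below 0.2 rad and y of wax_purple in the frame of cork between -0.02 and 0.02 m and distance between wax_purple and wax_green between 0.052 and 0.09 m and x of wax_purple in the frame of cork between 0.09 and 0.175 m and angle between the z axis of wax_purple and the z axis of cork, either way round between 0.06 and 0.2 rad and z of wax_purple_mid in the frame of cork between 0.0075 and 0.019 m and contact force between the fingers and wax_purple below 0.1 N and linear speed of wax_purple below 0.02 m/s), for 0.2 s.
4. the blue slab laps over the purple one, released (angle between the x axis of wax_blue and the x axis of cork, either way round below 0.2 rad and y of wax_blue in the frame of cork between -0.02 and 0.02 m and distance between wax_blue and wax_purple between 0.052 and 0.09 m and x of wax_blue in the frame of cork between 0.15 and 0.26 m and angle between the z axis of wax_blue and the z axis of cork, either way round between 0.06 and 0.2 rad and z of wax_blue_mid in the frame of cork between 0.0075 and 0.019 m and contact force between the fingers and wax_blue below 0.1 N and linear speed of wax_blue below 0.02 m/s), for 0.2 s.
5. the drawer is shut (value of joint chest_drawer0 below 0.01 m), for 0.1 s.
At the end, for the whole second after the job is handed in: Green flat on the cork, its end within 12 mm of the bottom lip; purple lapped over green and blue over purple, neighbours 52 to 90 mm apart centre to centre; all within 20 mm of the middle line and 11 degrees of straight, released, at rest; top drawer shut to within 10 mm; bystanders within 30 mm (all of step 2 and all of step 3 and all of step 4 and value of joint chest_drawer0 below 0.01 m); the robot touches nothing.
It fails at once if a bystander is moved more than 30 mm (distance of any of brass_tin, tape_roll, flux_bottle, mallet, flat_file, round_tin from where it was at the start of the episode above 0.03 m).
It fails at once if a slab is dropped or thrown (over 0.4 m/s while neither in the fingers nor in the drawer) ((linear speed of wax_green above 0.4 m/s and contact force between each of the fingers, chest and wax_green below 0.05 N) or (linear speed of wax_purple above 0.4 m/s and contact force between each of the fingers, chest and wax_purple below 0.05 N) or (linear speed of wax_blue above 0.4 m/s and contact force between each of the fingers, chest and wax_blue below 0.05 N)).
It also fails if it takes over 72 s, if anything falls off the work surface, if the arm or the gripper's body presses on something with over 40 N, if the wrist force passes 120 N, or if a joint passes its speed limit or range.

### The arm

A 6-joint arm with a two-finger parallel gripper is mounted at the origin on the work surface. World frame = base frame: x ahead of the robot, y to its left, z up, the work surface at z = 0. Lengths are in m, angles in rad, forces in N, time in s.
With the tool pointing down it reaches from about 0.375 to 0.925 m from the base axis. Payload 5.7 kg.
Tool frame: the origin (TCP) lies where the fingers leave the gripper's body, on its centre line; the fingertips stand 80 mm ahead of it and the grasp point (between the pads) lies 61 mm ahead of it (manip.tcp_to_tips is the distance from the TCP to the fingertips, in m); z points along the fingers, y is the line along which they close (so a half turn about z gives the same grasp; the last joint's range is limited). The gripper opens to 88 mm and grips with 3 to 60 N. Pads are 20 mm wide; open, the fingers measure 115 mm over their backs; the gripper's body (75 mm by 178 mm) begins 61 mm behind the grasp point.
Start: joints at [-1.357, 0.359, 1.51, -0, 1.272, -0.115], TCP at [0.194, -0.568, 0.303] pointing down, gripper open.
Joint ranges: [-2.97, 2.97], [-1.01, 2.36], [0.21, 2.38], [-0.96, 4.11], [0.2, 2.71], [-2.98, 2.98]. Speed limits (rad/s): [2.39, 2.39, 3.14, 3.14, 3.14, 3.14].

### API

Orientations are given as a unit quaternion [w, x, y, z].
In Python, from bench import manip gives the robot as it stands.
- The arm moves only by the tool arm_command, never from a script. Its argument "targets" is a list of rows, each a list of 7 numbers: the gripper command: -1 is shut, 1 is fully open, values between are in proportion, then the shift along the tool's x, y, z in m, then the turn, a rotation vector about the tool's x, y, z in rad. In form: [[jaw, x, y, z, wx, wy, wz], ...]. A call has 1 to 12 rows; each row is the pose to reach, as a shift and turn from the pose commanded when the call began, along the tool's axes at that moment; what a row does not reach only later rows make up. A row lasts 1/10 s, in which the tool goes at most 50 mm and 8.59 degrees, less where a joint would pass 70% of its speed; a pose out of reach is approached as far as the arm can. A call with a gripper value outside its range is refused whole. The fingers move at their own pace and stop on an object; "newtons" is the grip in N (left out, the last holds). Time passes only in rows, so rows that repeat a pose let the fingers close. It gives the time, the measured TCP pose, the force, the opening and the grip force at its end, in the units of the state.
- manip.sense(): the state, without advancing time (a new reading comes with each control period).
- manip.capture(name): name is "scene" or "side" or "wrist"; returns a dict with "image" (420x560x3 uint8, red, green, blue), "z_map" (420x560 float32, m along the optical axis (not along the pixel's ray), 0 where there is no reading), "intrinsics" (3x3 intrinsics, pixels), "world_to_cam" (4x4, takes a point from world to camera coordinates). Camera axes: x right, y down, z forward; pixel columns grow to the right and rows downward; lengths in m; the calibration is good to about 2 mm. A picture is of the moment at which its call begins.
- manip.finish_job(): hands the job in; it is judged then, once.
Trained networks look in the newest picture that a camera, given by its name, has taken for a name from the list of things; names that differ only in an ending like _2 or _b are one class to them, and where a whole thing is asked for, a point or a joint stands for the part that bears it (a point fixed in the world has none). Each returns a list of dicts, best first, with "confidence" (0 to 1); they miss things now and then, are a little off and sometimes report something else, mostly with a low value. They report only what shows in the picture. A call takes as long as a camera call.
- manip.spot_in(target, camera): "centre" ([x, y, z] in m, in world coordinates, good to about 4 mm: the middle of the surface that is visible of it).
- manip.cut_out(target, camera): "region" (420x560 bool, what is visible of it).
- manip.place_of(target, camera): "centre" ([x, y, z] in m, in world coordinates, good to about 4 mm: a listed point, or the origin of a listed thing).
The state is a dict: "time": time; "q": joint angles; "joint_velocities": joint speeds; "tau": joint torques, N m; "eef_pos": TCP position; "tool_rot": TCP orientation; "contact_force": force on the tool from outside, world axes, zero at the start; "wrist_torque": the same for the moment, N m; "opening": opening from 0.0 (shut) to 1.0 (fully open); "finger_force": force on a finger pad.
Only numpy, scipy, OpenCV 4.12 (cv2) and the standard library are available. Lean on these libraries where they do the work, as an engineer would, in place of code of your own. Each camera call takes 0.05 s, during which the arm holds its last target. There are 200 camera calls.

## Working session

There is one attempt and no reset: what is moved stays moved. The work goes in short steps, Python scripts to look and compute and a tool call to move; the robot and the scene stay as the last step left them, time stands still between calls to the robot, and variables do not carry over. Pictures are saved under pics/ and viewed, at most 10 in all, crops included, and the job is handed in when it is done.

Besides the shell and the picture viewer there is one more tool, called after ">>>" by a JSON object that holds its "api" and its "payload", one argument or row to a line. arm_command: Moves the arm, as the interface text tells. Its arguments: {"type":"object","properties":{"targets":{"type":"array"},"newtons":{"type":"number"}},"required":["targets"]}

```bash
ls; mkdir -p pics; cat > h.py <<'E'
import numpy as np, cv2
from bench import manip
from scipy.spatial.transform import Rotation as R
np.set_printoptions(precision=4,suppress=True)
def cap(c,name=None):
    d=manip.capture(c)
    if name: cv2.imwrite('pics/%s.png'%name,d['image'][:,:,::-1])
    return d
def cloud(d):
    z=d['z_map'];K=d['intrinsics'];v,u=np.indices(z.shape)
    P=np.stack([(u-K[0,2])/K[0,0]*z,(v-K[1,2])/K[1,1]*z,z,np.ones_like(z)],-1)
    return (P@np.linalg.inv(d['world_to_cam']).T)[...,:3]
def tool():
    s=manip.sense();q=np.array(s['tool_rot']);return np.array(s['eef_pos']),R.from_quat(q[[1,2,3,0]]),s
E
python3 - <<'E'
from h import *
for c in ('scene','side'):
    d=cap(c,c+'0')
    for n in ('chest','chest_drawer0_handle','cork','brass_tin','tape_roll','flux_bottle','mallet','flat_file','round_tin'):
        r=manip.place_of(n,c)
        print(c,n,[(np.array(x['centre']),round(x['confidence'],2)) for x in r[:2]])
print(manip.sense())
a=cv2.imread('pics/scene0.png');b=cv2.imread('pics/side0.png')
cv2.imwrite('pics/both0.png',cv2.resize(np.vstack([a,b]),(400*1,600)))
E
```

```text
pics
scene chest [(array([ 0.747 , -0.2357, -0.0033]), 0.87)]
scene chest_drawer0_handle [(array([ 0.5884, -0.2185,  0.0821]), 0.58)]
scene cork [(array([0.4921, 0.1886, 0.0261]), 0.78)]
scene brass_tin [(array([ 0.7343, -0.2794,  0.1181]), 0.66)]
scene tape_roll [(array([ 0.2836, -0.2792,  0.0021]), 0.74)]
scene flux_bottle [(array([ 0.6965,  0.0832, -0.0037]), 0.87)]
scene mallet [(array([ 0.4176, -0.5231,  0.0004]), 0.81), (array([0.6991, 0.0858, 0.0008]), 0.21)]
scene flat_file [(array([0.3167, 0.4545, 0.0012]), 0.7)]
scene round_tin [(array([0.4082, 0.0586, 0.0013]), 0.76)]
side chest [(array([ 0.7449, -0.2387, -0.0013]), 0.85)]
side chest_drawer0_handle [(array([ 0.5942, -0.2208,  0.0865]), 0.91)]
side cork [(array([0.4933, 0.1907, 0.0194]), 0.65)]
side brass_tin [(array([ 0.7378, -0.2748,  0.1109]), 0.79)]
side tape_roll [(array([0.4945, 0.1864, 0.0234]), 0.49)]
side flux_bottle [(array([ 0.6935,  0.0853, -0.0038]), 0.62)]
side mallet [(array([ 0.415 , -0.5261, -0.0045]), 0.62), (array([ 0.317 ,  0.4551, -0.0014]), 0.33)]
side flat_file []
side round_tin [(array([ 0.4131,  0.0615, -0.0043]), 0.83)]
{'time': 1.0, 'q': array([-1.3571,  0.3588,  1.5104, -0.    ,  1.2725, -0.1151]), 'joint_velocities': array([-0.0002, -0.002 ,  0.0012,  0.0013, -0.0004, -0.0004]), 'tau': array([ -0.0018, -51.536 , -27.1132,   0.0675,   0.0243,  -0.    ]), 'eef_pos': array([ 0.1937, -0.5678,  0.3026]), 'tool_rot': array([-0.0001,  0.9865,  0.1637, -0.    ]), 'contact_force': array([ 0.677 , -0.0291, -0.1135]), 'wrist_torque': array([ 0.0211, -0.    ,  0.045 ]), 'finger_force': 0.0, 'opening': 1.0038511376668977}
```

View pics/scene0.png

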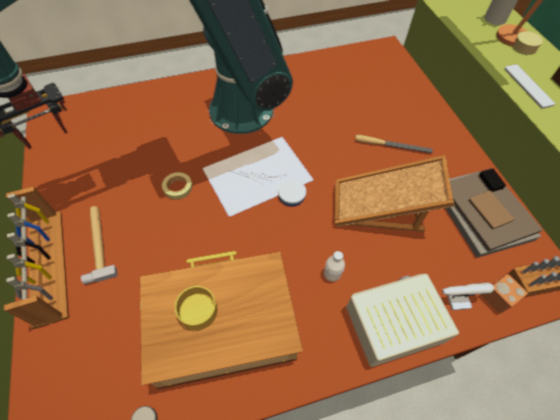

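View pics/side0.png

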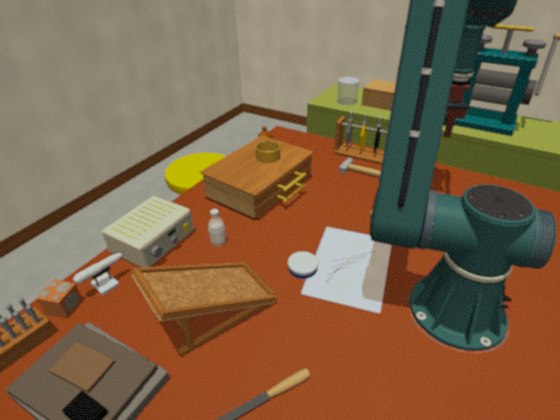

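```bash
cat > m.py <<'E'
from h import *
for c in ('scene','side'):
    d=cap(c);P=cloud(d)
    r=manip.cut_out('cork',c)
    if r:
        m=cv2.erode(r[0]['region'].astype(np.uint8),np.ones((3,3)))>0
        p=P[m&(d['z_map']>0)]
        for _ in range(4):
            c0=p.mean(0);n=np.linalg.svd(p-c0,full_matrices=False)[2][2];n*=np.sign(n[2]);e=(p-c0)@n
            p=p[abs(e)<max(.004,0*2*e.std())]
        up=np.array([0,0,1])-n*n[2];up/=np.linalg.norm(up);yy=np.cross(n,up)
        q=np.c_[p@up,p@yy]
        rect=cv2.minAreaRect((q*1000).astype(np.float32))
        print(c,'cork n',n,'slope',np.arccos(n[2]),'up',up,'rect',rect, 'c',c0)
        lo=np.percentile(q,[.3,99.7],axis=0);ctr=up*lo[0,0]+yy*lo[:,1].mean()+n*(c0@n)
        print(' extents',lo[1]-lo[0],'low-end mid',ctr,'hdg',np.arctan2(up[1],up[0]))
    m=(abs(P[...,2]-.114)<.006)&(P[...,0]>.5)&(P[...,1]<.05)&(P[...,1]>-.5)&(d['z_map']>0)
    p=P[m];rect=cv2.minAreaRect((p[:,:2]*1000).astype(np.float32))
    print(c,'top',m.sum(),rect,'z',np.median(p[:,2]))
    r=manip.cut_out('chest_drawer0_handle',c)
    m=(abs(P[...,2]-.083)<.012)&(P[...,0]>.53)&(P[...,0]<.63)&(P[...,1]<-.1)&(P[...,1]>-.35)&(d['z_map']>0)
    p=P[m]; print('handle',len(p),p.min(0),p.max(0),p.mean(0),'dir',np.linalg.svd(p-p.mean(0))[2][0] if len(p)>5 else 0)
E
python3 m.py
```

```text
scene cork n [-0.1854 -0.4412  0.878 ] slope 0.4990449521263199 up [0.3401 0.8095 0.4786] rect ((482.7681884765625, -381.31292724609375), (308.09088134765625, 157.1775360107422), 0.40963098406791687) c [0.5419 0.3159 0.1022]
 extents [0.2996 0.154 ] low-end mid [0.4924 0.185  0.026 ] hdg 1.1730047922905364
scene top 15096 ((750.359375, -236.18087768554688), (350.0245666503906, 250.87318420410156), 84.6065902709961) z 0.11627066699281446
handle 239 [ 0.5831 -0.2857  0.0823] [ 0.6173 -0.1581  0.0949] [ 0.596  -0.2224  0.089 ] dir [0.0943 0.9955 0.0026]
side cork n [-0.1801 -0.4432  0.8781] slope 0.4988332490429494 up [0.3305 0.8136 0.4784] rect ((479.02398681640625, -379.42425537109375), (156.87925720214844, 314.7239074707031), 89.7870101928711) c [0.544  0.3201 0.1027]
 extents [0.3124 0.1536] low-end mid [0.4855 0.1866 0.0234] hdg 1.184868933094724
side top 3150 ((1484.9505615234375, -299.2943115234375), (355.2849426269531, 1729.606689453125), 85.10448455810547) z 0.11430059289186206
handle 235 [ 0.5823 -0.3489  0.0713] [ 0.63   -0.1563  0.0937] [ 0.6105 -0.2462  0.0846] dir [-0.0888  0.9959  0.0144]
```

```bash
cat >> h.py <<'E'
def Rz(yaw,pitch=0):
    "tool down (pitch 0), tool x at heading yaw; pitch>0: tool z=-normal of a plane rising by pitch along heading yaw"
    x=np.array([np.cos(yaw)*np.cos(pitch),np.sin(yaw)*np.cos(pitch),np.sin(pitch)])
    z=-np.array([-np.cos(yaw)*np.sin(pitch),-np.sin(yaw)*np.sin(pitch),np.cos(pitch)])
    return R.from_matrix(np.c_[x,np.cross(z,x),z])
def row(p,Rt,p0=None,R0=None):
    if p0 is None: p0,R0,_=tool()
    d=R0.inv().apply(np.array(p)-p0); w=(R0.inv()*Rt).as_rotvec()
    print('row',d.round(4),w.round(4),'dist',np.linalg.norm(d).round(3))
E
python3 - <<'E'
from h import *
row([.58,-.22,.28],Rz(-.094))
E
```

```text
row [ 0.4779 -0.2044  0.0227] [-0.0001  0.      0.4228] dist 0.52
```

>>> {"api": "arm_command", "payload": {
  "targets": [
    [-1,0.478,-0.204,0.023,0,0,0.423],
    [-1,0.478,-0.204,0.023,0,0,0.423],
    [-1,0.478,-0.204,0.023,0,0,0.423],
    [-1,0.478,-0.204,0.023,0,0,0.423],
    [-1,0.478,-0.204,0.023,0,0,0.423],
    [-1,0.478,-0.204,0.023,0,0,0.423],
    [-1,0.478,-0.204,0.023,0,0,0.423],
    [-1,0.478,-0.204,0.023,0,0,0.423],
    [-1,0.478,-0.204,0.023,0,0,0.423],
    [-1,0.478,-0.204,0.023,0,0,0.423],
    [-1,0.478,-0.204,0.023,0,0,0.423],
    [-1,0.478,-0.204,0.023,0,0,0.423]
  ]
}}

```text
time: 2.5
eef_pos: [0.5825, -0.2179, 0.2794]
tool_rot: [-0.0, 0.999, -0.045, 0.0]
contact_force: [0.1, -0.2, -0.1]
opening: 0.006
finger_force: 0.0
```

```bash
python3 - <<'E'
from h import *
print(tool()[0],tool()[1].as_matrix()[:,0],manip.sense()['time'])
d=cap('wrist','w1');P=cloud(d)
for c in ('wrist','scene'):
    if c=='scene':d=cap(c);P=cloud(d)
    m=(P[...,2]>.078)&(P[...,2]<.095)&(P[...,0]>.56)&(P[...,0]<.603)&(abs(P[...,1]+.222)<.04)&(d['z_map']>0)
    p=P[m];print(c,len(p)); 
    if len(p):print(np.percentile(p,[2,50,98],axis=0))
    print([(x['centre'],x['confidence']) for x in manip.place_of('chest_drawer0_handle',c)])
    m=(abs(P[...,2]-.114)<.006)&(P[...,0]>.5)&(P[...,1]<.05)&(abs(P[...,1]+.22)<.04)&(d['z_map']>0)
    p=P[m]; u=p[:,:2]@np.array([.9956,-.094]); print('front edge along chest x',np.percentile(u,[.5,2,5]) if len(p) else 0)
E
```

```text
[ 0.5825 -0.2179  0.2794] [ 0.9959 -0.0901  0.0008] 2.5
wrist 1088
[[ 0.5879 -0.2603  0.0846]
 [ 0.5954 -0.2223  0.0879]
 [ 0.602  -0.1838  0.0898]]
[([0.5953, -0.2191, 0.0845], 0.84)]
front edge along chest x [0.6465 0.6482 0.6519]
scene 133
[[ 0.5872 -0.2602  0.0834]
 [ 0.5948 -0.223   0.0895]
 [ 0.6012 -0.1842  0.0936]]
[([0.5876, -0.2204, 0.0857], 0.71)]
front edge along chest x [0.6465 0.6508 0.6595]
```

View pics/w1.png

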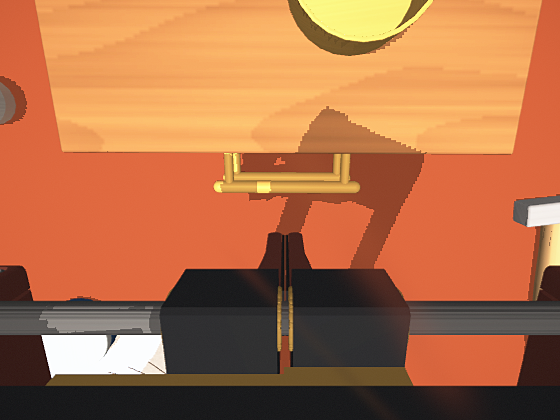

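```bash
python3 - <<'E'
from h import *
row([.6143,-.2241,.20],Rz(-.094)); row([.6143,-.2241,.147],Rz(-.094))
u=np.array([.9956,-.094]);p=np.array([.6143,-.2241])-.175*u
row([*p,.147],Rz(-.094))
E
```

```text
row [ 0.0351 -0.0005  0.0796] [ 0.0002  0.0007 -0.001 ] dist 0.087
row [ 0.0352 -0.0005  0.1326] [ 0.0002  0.0007 -0.001 ] dist 0.137
row [-0.1398 -0.0004  0.1327] [ 0.0002  0.0007 -0.001 ] dist 0.193
```

>>> {"api": "arm_command", "payload": {
  "targets": [
    [-1,0.035,0,0.04,0,0,0],
    [-1,0.035,0,0.085,0,0,0],
    [-1,0.035,0,0.085,0,0,0],
    [-1,0.035,0,0.105,0,0,0],
    [-1,0.035,0,0.125,0,0,0],
    [-1,0.035,0,0.132,0,0,0],
    [-1,0.035,0,0.132,0,0,0]
  ]
}}

```text
time: 3.4
eef_pos: [0.6142, -0.2243, 0.1482]
tool_rot: [-0.0, 0.999, -0.048, -0.001]
contact_force: [0.1, -0.8, -0.7]
opening: -0.004
finger_force: 0.0
```

>>> {"api": "arm_command", "payload": {
  "targets": [
    [-1,-0.005,0,0,0,0,0],
    [-1,-0.015,0,0,0,0,0],
    [-1,-0.03,0,0,0,0,0],
    [-1,-0.045,0,0,0,0,0],
    [-1,-0.06,0,0,0,0,0],
    [-1,-0.075,0,0,0,0,0],
    [-1,-0.09,0,0,0,0,0],
    [-1,-0.105,0,0,0,0,0],
    [-1,-0.12,0,0,0,0,0],
    [-1,-0.135,0,0,0,0,0],
    [-1,-0.145,0,0,0,0,0],
    [-1,-0.154,0,0,0,0,0]
  ]
}}

```text
time: 4.6
eef_pos: [0.4614, -0.2093, 0.1485]
tool_rot: [0.0, 0.999, -0.047, 0.001]
contact_force: [1.7, 0.5, 1.1]
opening: 0.009
finger_force: 0.7
```

>>> {"api": "arm_command", "payload": {
  "targets": [
    [-1,0,0,0,0,0,0],
    [-1,0.002,0,0,0,0,0],
    [-1,0.002,0,-0.03,0,0,0],
    [-1,0.002,0,-0.08,0,0,0],
    [-1,0.002,0,-0.12,0,0,0],
    [-1,-0.03,0,-0.15,0,0,0],
    [0.64,-0.04,0,-0.15,0,0,0],
    [0.64,-0.04,0,-0.15,0,0,0]
  ]
}}

```text
time: 5.4
eef_pos: [0.4212, -0.2052, 0.2978]
tool_rot: [0.0, 0.999, -0.047, 0.0]
contact_force: [-0.4, -0.7, -0.4]
opening: 0.142
finger_force: 0.0
```

```bash
cat > slab.py <<'E'
from h import *
import sys
def slabs(c,name=None,cols=('green','purple','blue')):
    d=cap(c,name);P=cloud(d);out={}
    for n in cols:
        r=manip.cut_out('wax_'+n,c)
        if not r: print(c,n,'none');continue
        m=cv2.erode(r[0]['region'].astype(np.uint8),np.ones((3,3)))>0
        p=P[m&(d['z_map']>0)]
        z=np.median(p[:,2]);q=p[abs(p[:,2]-z)<.006]
        rc=cv2.minAreaRect((q[:,:2]*1000).astype(np.float32))
        print(c,n,round(r[0]['confidence'],2),'n',len(q),'z',z.round(4),'rect',np.round(rc[0],1),np.round(rc[1],1),round(rc[2],1),'med',np.median(q,axis=0),
          'place',[(np.array(x['centre']).round(4),round(x['confidence'],2)) for x in manip.place_of('wax_'+n,c)[:1]])
if __name__=='__main__':
    for c in sys.argv[1].split(','): slabs(c,sys.argv[2]+c)
    t=tool();print(t[0],t[1].as_matrix()[:,0],t[2]['time'])
E
python3 slab.py wrist,scene a
```

```text
wrist green 0.65 n 5332 z 0.0748 rect [ 560.2 -134. ] [53.  72.4] 84.4 med [ 0.5624 -0.1345  0.0748] place [(array([ 0.5817, -0.1344,  0.0681]), 0.74)]
wrist purple 0.86 n 5976 z 0.0748 rect [ 539.9 -306.4] [53.4 81.6] 86.4 med [ 0.5417 -0.3058  0.0748] place [(array([ 0.5584, -0.3076,  0.0689]), 0.73)]
wrist blue 0.59 n 5229 z 0.0748 rect [ 553.  -219.7] [53.1 71.6] 86.6 med [ 0.5545 -0.2195  0.0748] place [(array([ 0.5737, -0.2178,  0.0609]), 0.88)]
scene green 0.98 n 510 z 0.0768 rect [ 569.4 -134.3] [48.3 91.8] 84.8 med [ 0.5709 -0.1345  0.0768] place [(array([ 0.5843, -0.1344,  0.0689]), 0.73)]
scene purple 0.64 n 592 z 0.0767 rect [ 549.6 -306.2] [49.5 98.7] 88.9 med [ 0.5506 -0.3063  0.0767] place [(array([ 0.5533, -0.3116,  0.068 ]), 0.66)]
scene blue 0.94 n 529 z 0.0769 rect [ 562.3 -219.7] [50.2 87.7] 87.2 med [ 0.565  -0.22    0.0769] place [(array([ 0.5804, -0.2201,  0.0697]), 0.62)]
[ 0.422  -0.2055  0.2976] [ 0.9956 -0.094  -0.0001] 6.1
```

View pics/awrist.png

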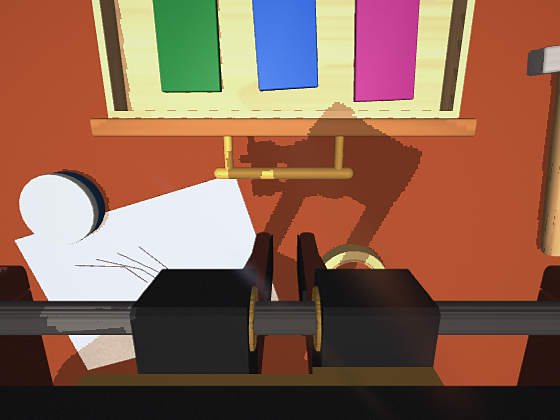

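```bash
python3 - <<'E'
from h import *
row([.583,-.1362,.25],Rz(-.098)); row([.583,-.1362,.150],Rz(-.098))
E
```

```text
row [ 0.1538 -0.0841  0.0476] [-0.0001  0.0001  0.0038] dist 0.182
row [ 0.1538 -0.0841  0.1476] [-0.0001  0.0001  0.0038] dist 0.229
```

>>> {"api": "arm_command", "payload": {
  "newtons": 20,
  "targets": [
    [0.64,0.154,-0.084,0.048,0,0,0.004],
    [0.64,0.154,-0.084,0.048,0,0,0.004],
    [0.64,0.154,-0.084,0.048,0,0,0.004],
    [0.64,0.154,-0.084,0.048,0,0,0.004],
    [0.64,0.154,-0.084,0.048,0,0,0.004],
    [0.64,0.154,-0.084,0.048,0,0,0.004],
    [0.64,0.154,-0.084,0.048,0,0,0.004],
    [0.64,0.154,-0.084,0.048,0,0,0.004]
  ]
}}

```text
time: 6.9
eef_pos: [0.5822, -0.1369, 0.2502]
tool_rot: [0.0, 0.999, -0.05, 0.0]
contact_force: [0.2, 0.7, -0.5]
opening: 0.82
finger_force: 0.0
```

>>> {"api": "arm_command", "payload": {
  "targets": [
    [0.64,0,0,0.03,0,0,0],
    [0.64,0,0,0.06,0,0,0],
    [0.64,0,0,0.08,0,0,0],
    [0.64,0,0,0.09,0,0,0],
    [0.64,0,0,0.095,0,0,0],
    [0.64,0,0,0.1,0,0,0],
    [0.64,0,0,0.1,0,0,0]
  ]
}}

```text
time: 7.6
eef_pos: [0.5834, -0.1365, 0.15]
tool_rot: [0.0, 0.999, -0.049, 0.0]
contact_force: [-0.2, 0.5, 0.2]
opening: 0.822
finger_force: 0.0
```

>>> {"api": "arm_command", "payload": {
  "targets": [
    [-1,0,0,0,0,0,0],
    [-1,0,0,0,0,0,0],
    [-1,0,0,0,0,0,0],
    [-1,0,0,0,0,0,0],
    [-1,0,0,0,0,0,0],
    [-1,0,0,0,0,0,0]
  ]
}}

```text
time: 8.2
eef_pos: [0.5836, -0.1364, 0.1503]
tool_rot: [0.0, 0.999, -0.049, 0.001]
contact_force: [0.4, 0.6, 5.7]
opening: 0.61
finger_force: 20.0
```

>>> {"api": "arm_command", "payload": {
  "targets": [
    [-1,0,0,-0.01,0,0,0],
    [-1,0,0,-0.03,0,0,0],
    [-1,0,0,-0.06,0,0,0],
    [-1,0,0,-0.1,0,0,0],
    [-1,0,0,-0.13,0,0,0],
    [-1,0,0,-0.13,0,0,0]
  ]
}}

```text
time: 8.8
eef_pos: [0.5854, -0.1371, 0.2847]
tool_rot: [0.001, 0.999, -0.049, 0.004]
contact_force: [1.2, -0.3, -0.4]
opening: 0.61
finger_force: 20.0
```

```bash
cat > lay.py <<'E'
from h import *
C0=np.array([.4915,.188,.024]);YAW=1.178;SL=.5
def lay(xc,zc,tilt,h,back=0):
    "TCP pose so slab centre (at tool x=back from the tool axis) lies at cork x=xc, underside height zc; slab slope SL-tilt; underside 82 mm ahead of the TCP"
    F=R.from_matrix(np.c_[[np.cos(YAW)*np.cos(SL),np.sin(YAW)*np.cos(SL),np.sin(SL)],[-np.sin(YAW),np.cos(YAW),0],[-np.cos(YAW)*np.sin(SL),-np.sin(YAW)*np.sin(SL),np.cos(SL)]])
    n=F.as_matrix()[:,2]; Rt=Rz(YAW,SL-tilt)
    c=C0+F.apply([xc,0,zc]); return c-Rt.apply([back,0,.082])+n*h,Rt
E
python3 - <<'E'
from lay import *
p,Rt=lay(.0625,0,0,.09); print(p); row(p,Rt); 
t=tool();print(t[2]['opening'],t[2]['finger_force'],t[0])
E
python3 slab.py wrist b
```

```text
[0.4809 0.1625 0.2049]
row [-0.134  -0.2881  0.0781] [ 0.3256  0.4239 -1.2458] dist 0.327
0.6098615544951131 19.99970108270645 [ 0.5854 -0.1371  0.2847]
wrist green 0.85 n 16998 z 0.2093 rect [ 584.6 -138.2] [ 53.8 120.8] 84.5 med [ 0.6029 -0.1397  0.2093] place [(array([ 0.5852, -0.1361,  0.2024]), 0.77)]
wrist purple 0.63 n 6501 z 0.0748 rect [ 557.6 -306.7] [ 54.3 114.8] 86.3 med [ 0.5619 -0.3058  0.0748] place [(array([ 0.5589, -0.3086,  0.069 ]), 0.61)]
wrist blue 0.81 n 5455 z 0.0748 rect [ 571.5 -219.7] [ 52.7 105.9] 88.1 med [ 0.5777 -0.2211  0.0748] place [(array([ 0.5766, -0.2183,  0.0643]), 0.56)]
[ 0.5823 -0.136   0.278 ] [ 0.9952 -0.098  -0.0031] 9.15
```

View pics/bwrist.png

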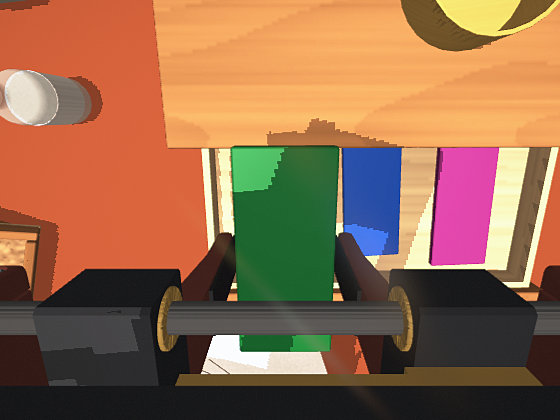

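```bash
python3 - <<'E'
from lay import *
row([.455,.10,.30],Rz(YAW,0))
E
```

```text
row [-0.1499 -0.2224 -0.0213] [-0.0027  0.0021 -1.2762] dist 0.269
```

>>> {"api": "arm_command", "payload": {
  "targets": [
    [-1,-0.02,-0.03,-0.021,0,0,-0.14],
    [-1,-0.04,-0.06,-0.021,0,0,-0.28],
    [-1,-0.06,-0.09,-0.021,0,0,-0.42],
    [-1,-0.08,-0.12,-0.021,0,0,-0.56],
    [-1,-0.1,-0.15,-0.021,0,0,-0.7],
    [-1,-0.12,-0.18,-0.021,0,0,-0.84],
    [-1,-0.135,-0.2,-0.021,0,0,-0.98],
    [-1,-0.15,-0.222,-0.021,0,0,-1.12],
    [-1,-0.15,-0.222,-0.021,0,0,-1.2],
    [-1,-0.15,-0.222,-0.021,0,0,-1.276],
    [-1,-0.15,-0.222,-0.021,0,0,-1.276],
    [-1,-0.15,-0.222,-0.021,0,0,-1.276]
  ]
}}

```text
time: 10.35
eef_pos: [0.4555, 0.0993, 0.3002]
tool_rot: [-0.0, 0.832, 0.555, -0.0]
contact_force: [-1.0, 0.9, -0.6]
opening: 0.611
finger_force: 20.0
```

```bash
python3 - <<'E'
from lay import *
d=cap('wrist','c1');P=cloud(d);t=tool();print(t[0],t[1].as_matrix()[:,0],t[2]['time'])
r=manip.cut_out('cork','wrist'); print([(x['centre'],x['confidence']) for x in manip.place_of('cork','wrist')])
n=np.array([-np.cos(YAW)*np.sin(SL),-np.sin(YAW)*np.sin(SL),np.cos(SL)])
if r:
    reg=r[0]['region']; p=P[(cv2.erode(reg.astype(np.uint8),np.ones((5,5)))>0)&(d['z_map']>0)]
    h=np.median(p@n); print('plane height',h, 'C0.n',C0@n)
    q=p[abs(p@n-h)<.004]
    c0=q.mean(0);nn=np.linalg.svd(q-c0,full_matrices=False)[2][2];nn*=np.sign(nn[2]);print('n',nn,np.arccos(nn[2]),'hdg',np.arctan2(-nn[1],-nn[0]))
# cork frame with current guess
F=np.c_[[np.cos(YAW)*np.cos(SL),np.sin(YAW)*np.cos(SL),np.sin(SL)],[-np.sin(YAW),np.cos(YAW),0],n]
L=(P-C0)@F; L[d['z_map']==0]=9
np.savez('c1.npz',L=L,reg=reg if r else 0)
# rail points: above cork plane by 6..14
for nm,m in (('siderail',(L[...,2]>.006)&(L[...,2]<.013)&(L[...,0]>.03)&(L[...,0]<.29)&(abs(L[...,1])<.1)),('lip',(L[...,2]>.009)&(L[...,2]<.018)&(abs(L[...,0])<.03)&(abs(L[...,1])<.09))):
    p=L[m];print(nm,len(p))
    if nm=='siderail':
        for s in (1,-1):
            a=p[(p[:,1]*s>.055)]
            if len(a)>20:
                for lo in (.03,.09,.15,.21):
                    b=a[(a[:,0]>=lo)&(a[:,0]<lo+.06)]
                    if len(b)>10: print(s,lo,'y',np.percentile(b[:,1],[3,50,97]),'z',np.median(b[:,2]))
    elif len(p):
        for a,b in((-.08,-.03),(.03,.08)):
            k=p[(p[:,1]>a)&(p[:,1]<b)]
            if len(k)>5: print(a,'x',np.percentile(k[:,0],[3,50,97]),'z',np.median(k[:,2]),len(k))
E
```

```text
[0.4555 0.0992 0.3003] [ 0.3849  0.923  -0.0003] 10.4
[([0.4914, 0.1909, 0.0271], 0.89)]
plane height -0.15194189313229955 C0.n -0.15240157058365328
n [-0.1818 -0.4409  0.879 ] 0.4970923453441241 hdg 1.1797731556546363
siderail 1533
1 0.03 y [0.0701 0.0745 0.0797] z 0.010013942119713747
-1 0.03 y [-0.0792 -0.0741 -0.0698] z 0.009871101927548795
lip 2027
-0.08 x [-0.0098 -0.0016  0.0272] z 0.01166993841802972 725
0.03 x [-0.0092 -0.0015  0.0276] z 0.01157699027117573 704
```

View pics/c1.png

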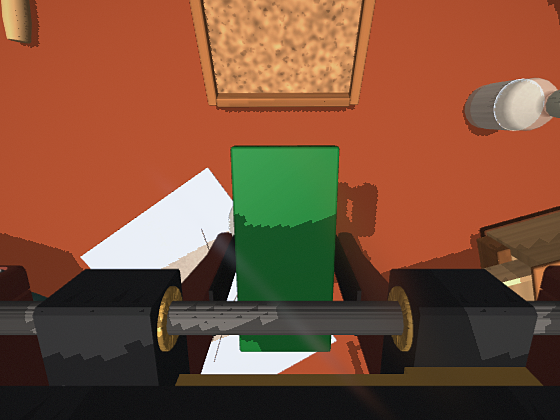

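```bash
python3 - <<'E'
from lay import *
L=np.load('c1.npz')['L']
m=(abs(L[...,1])<.05)&(abs(L[...,0])<.03)&(L[...,2]<.03);p=L[m]
for a in np.arange(-.016,.012,.002):
    k=p[(p[:,0]>=a)&(p[:,0]<a+.002)]; print(round(a,3),len(k),np.percentile(k[:,2],[10,50,90]) if len(k) else '')
for h in(.07,0.015,0.0):
    p,Rt=lay(.0625,0.0005,0,h); print(p);row(p,Rt)
E
```

```text
-0.016 0 
-0.014 0 
-0.012 8 [0.0122 0.0128 0.0131]
-0.01 152 [0.0133 0.014  0.0146]
-0.008 168 [0.0133 0.014  0.015 ]
-0.006 171 [0.0133 0.0143 0.0151]
-0.004 189 [0.0131 0.0142 0.015 ]
-0.002 737 [0.0005 0.0075 0.0136]
0.0 176 [-0.0006  0.0002  0.0011]
0.002 169 [-0.0009  0.0001  0.0011]
0.004 169 [-0.0007  0.0002  0.0012]
0.006 177 [-0.0008  0.0004  0.0012]
0.008 176 [-0.0006  0.0004  0.0011]
0.01 185 [-0.0006  0.0003  0.0011]
[0.4845 0.1711 0.1878]
row [ 0.0776 -0.001   0.1126] [-0.0001  0.5002 -0.0019] dist 0.137
[0.4946 0.1955 0.1395]
row [ 0.1039 -0.001   0.1609] [-0.0001  0.5002 -0.0019] dist 0.192
[0.4974 0.2021 0.1264]
row [ 0.1111 -0.001   0.1741] [-0.0001  0.5002 -0.0019] dist 0.207
```

>>> {"api": "arm_command", "payload": {
  "targets": [
    [-1,0.02,-0.001,0.03,0,0.14,0],
    [-1,0.04,-0.001,0.06,0,0.28,0],
    [-1,0.06,-0.001,0.09,0,0.42,-0.001],
    [-1,0.078,-0.001,0.113,0,0.5,-0.002],
    [-1,0.078,-0.001,0.113,0,0.5,-0.002],
    [-1,0.078,-0.001,0.113,0,0.5,-0.002],
    [-1,0.078,-0.001,0.113,0,0.5,-0.002]
  ]
}}

```text
time: 11.2
eef_pos: [0.4855, 0.1714, 0.189]
tool_rot: [-0.136, 0.805, 0.54, 0.206]
contact_force: [-0.0, 0.1, -0.7]
opening: 0.61
finger_force: 20.0
```

```bash
cat > held.py <<'E'
# pose of the held slab relative to the tool, from the wrist depth
from lay import *
import sys
c=sys.argv[1];d=cap('wrist');P=cloud(d);p0,R0,s=tool()
r=manip.cut_out('wax_'+c,'wrist')
m=cv2.erode(r[0]['region'].astype(np.uint8),np.ones((3,3)))>0
q=R0.inv().apply(P[m&(d['z_map']>0)]-p0); q=q[(abs(q[:,2]-np.median(q[:,2]))<.01)]
A=np.c_[q[:,0],q[:,1],np.ones(len(q))];k=np.linalg.lstsq(A,q[:,2],rcond=None)[0]
print('top z=',k,'(x slope,y slope,at TCP)','x',np.percentile(q[:,0],[.5,99.5]),'y',np.percentile(q[:,1],[.5,99.5]),'rect',cv2.minAreaRect((q[:,:2]*1000).astype(np.float32)))
print(p0,s['time'],s['finger_force'],s['contact_force'])
E
python3 held.py green; python3 - <<'E'
from lay import *
for h in(.015,0.0): p,Rt=lay(.0625,0.0005,0,h);row(p,Rt)
E
```

```text
top z= [0.0019 0.0006 0.0753] (x slope,y slope,at TCP) x [-0.0614  0.0563] y [-0.0248  0.027 ] rect ((-2.983642578125, 1.1315650939941406), (52.65715789794922, 119.47299194335938), 89.93492126464844)
[0.4856 0.1716 0.1892] 11.25 19.999795854091644 [-0.3296  0.285  -0.5167]
row [-0.0016 -0.0009  0.0559] [0.002  0.0001 0.0041] dist 0.056
row [-0.0016 -0.001   0.0709] [0.002  0.0001 0.0041] dist 0.071
```

>>> {"api": "arm_command", "payload": {
  "targets": [
    [-1,0.001,-0.001,0.02,0.002,0,0.004],
    [-1,0.001,-0.001,0.04,0.002,0,0.004],
    [-1,0.001,-0.001,0.055,0.002,0,0.004],
    [-1,0.001,-0.001,0.062,0.002,0,0.004],
    [-1,0.001,-0.001,0.065,0.002,0,0.004],
    [-1,0.001,-0.001,0.067,0.002,0,0.004],
    [-1,0.001,-0.001,0.067,0.002,0,0.004],
    [-1,0.001,-0.001,0.067,0.002,0,0.004]
  ]
}}

```text
time: 12.1
eef_pos: [0.4965, 0.2025, 0.1299]
tool_rot: [-0.138, 0.806, 0.538, 0.205]
contact_force: [0.8, -0.6, -0.5]
opening: 0.613
finger_force: 20.0
```

>>> {"api": "arm_command", "payload": {
  "targets": [
    [-1,0,0,0.001,0,0,0],
    [-1,0,0,0.002,0,0,0],
    [-1,0,0,0.002,0,0,0]
  ]
}}

```text
time: 12.4
eef_pos: [0.4968, 0.2034, 0.1279]
tool_rot: [-0.139, 0.806, 0.537, 0.205]
contact_force: [-1.6, -2.5, 3.7]
opening: 0.61
finger_force: 20.0
```

```bash
python3 - <<'E'
from lay import *
p,Rt=lay(.0651,0.0005,0,0);row(p,Rt)
p,Rt=lay(.0651,-.0008,0,0);row(p,Rt)
E
```

```text
row [0.001  0.001  0.0009] [-0.0018 -0.0003 -0.0023] dist 0.002
row [0.001  0.001  0.0022] [-0.0018 -0.0003 -0.0023] dist 0.003
```

>>> {"api": "arm_command", "payload": {
  "targets": [
    [0.3,0,0,0,0,0,0],
    [0.5,0,0,0,0,0,0],
    [0.6,0,0,0,0,0,0],
    [0.64,0,0,0,0,0,0],
    [0.64,0,0,0,0,0,0]
  ]
}}

```text
time: 12.9
eef_pos: [0.4966, 0.2036, 0.1275]
tool_rot: [-0.139, 0.806, 0.538, 0.205]
contact_force: [-0.1, 0.6, 0.1]
opening: 0.824
finger_force: 0.0
```

>>> {"api": "arm_command", "payload": {
  "targets": [
    [0.64,0,0,-0.02,0,0,0],
    [0.64,0,0,-0.06,0,0,0],
    [0.64,-0.04,0,-0.1,0,0,0],
    [0.64,-0.09,0,-0.12,0,0,0],
    [0.64,-0.12,0,-0.14,0,0,0],
    [0.64,-0.12,0,-0.14,0,0,0],
    [0.64,-0.12,0,-0.14,0,0,0]
  ]
}}

```text
time: 13.6
eef_pos: [0.4309, 0.0431, 0.1931]
tool_rot: [-0.138, 0.807, 0.536, 0.205]
contact_force: [-0.0, 0.6, -0.0]
opening: 0.818
finger_force: 0.0
```

```bash
cat > tray.py <<'E'
# slabs in the cork frame, from one camera
from lay import *
import sys
c=sys.argv[1];d=cap(c,sys.argv[2]);P=cloud(d)
n=np.array([-np.cos(YAW)*np.sin(SL),-np.sin(YAW)*np.sin(SL),np.cos(SL)])
F=np.c_[[np.cos(YAW)*np.cos(SL),np.sin(YAW)*np.cos(SL),np.sin(SL)],[-np.sin(YAW),np.cos(YAW),0],n]
L=(P-C0)@F
for k in sys.argv[3:]:
    r=manip.cut_out('wax_'+k,c)
    if not r: print(k,'none');continue
    q=L[(cv2.erode(r[0]['region'].astype(np.uint8),np.ones((3,3)))>0)&(d['z_map']>0)]
    q=q[(q[:,2]>-.01)&(q[:,2]<.04)]
    k2=np.linalg.lstsq(np.c_[q[:,0],q[:,1],np.ones(len(q))],q[:,2],rcond=None)[0]
    print(k,round(r[0]['confidence'],2),len(q),'x',np.percentile(q[:,0],[.5,99.5]),'y',np.percentile(q[:,1],[.5,99.5]),'z',np.median(q[:,2]),'slopes',k2,'rect',cv2.minAreaRect((q[:,:2]*1000).astype(np.float32)))
p0,R0,s=tool();print(p0,R0.as_matrix()[:,0],s['time'],s['opening'])
E
python3 tray.py wrist d1 green; python3 tray.py scene d2 green;python3 - <<'E'
from h import *
row([.5585,-.3077,.25],Rz(-.063))
E
```

```text
green 0.96 7868 x [0.0026 0.1065] y [-0.0261  0.0259] z 0.008153539327754717 slopes [-0.0008  0.0003  0.0082] rect ((54.429832458496094, 0.3958549499511719), (54.17695617675781, 105.36051940917969), 89.47273254394531)
[0.4308 0.0449 0.193 ] [0.3377 0.8097 0.4798] 13.7 0.8179891879975094
green 0.58 519 x [0.0058 0.1185] y [-0.0262  0.0243] z 0.01039032159051628 slopes [ 0.0005 -0.0027  0.0103] rect ((62.51716232299805, -0.6729068756103516), (114.14845275878906, 52.293601989746094), 0.6967219710350037)
[0.4307 0.0455 0.1929] [0.3362 0.8105 0.4797] 13.8 0.8159197941178095
row [-0.2159  0.2526 -0.1842] [-0.3135 -0.4315  1.2142] dist 0.38
```

>>> {"api": "arm_command", "payload": {
  "targets": [
    [0.64,-0.02,0.02,-0.05,-0.03,-0.04,0.12],
    [0.64,-0.04,0.05,-0.08,-0.06,-0.09,0.25],
    [0.64,-0.07,0.08,-0.11,-0.09,-0.13,0.37],
    [0.64,-0.1,0.11,-0.14,-0.13,-0.18,0.5],
    [0.64,-0.12,0.14,-0.15,-0.16,-0.22,0.62],
    [0.64,-0.15,0.17,-0.17,-0.19,-0.26,0.74],
    [0.64,-0.17,0.2,-0.18,-0.22,-0.31,0.87],
    [0.64,-0.19,0.225,-0.184,-0.255,-0.35,0.99],
    [0.64,-0.216,0.253,-0.184,-0.285,-0.39,1.1],
    [0.64,-0.216,0.253,-0.184,-0.314,-0.432,1.214],
    [0.64,-0.216,0.253,-0.184,-0.314,-0.432,1.214],
    [0.64,-0.216,0.253,-0.184,-0.314,-0.432,1.214]
  ]
}}

```text
time: 15.0
eef_pos: [0.5586, -0.3073, 0.2495]
tool_rot: [-0.0, 1.0, -0.03, 0.0]
contact_force: [0.3, 0.3, -0.2]
opening: 0.822
finger_force: 0.0
```

```bash
python3 slab.py wrist e; python3 - <<'E'
from h import *
row([.5585,-.3077,.1505],Rz(-.063))
E
```

```text
wrist green none
wrist purple 0.78 n 8272 z 0.0748 rect [ 558.4 -308.1] [ 53.4 117.9] 87.5 med [ 0.5636 -0.3079  0.0748] place [(array([ 0.5599, -0.3097,  0.0674]), 0.81)]
wrist blue 0.58 n 7320 z 0.0748 rect [ 572.3 -221. ] [ 53.6 106.9] 88.0 med [ 0.5796 -0.2196  0.0748] place [(array([ 0.5762, -0.2195,  0.0615]), 0.63)]
[ 0.5577 -0.3092  0.2504] [ 0.9979 -0.0644  0.0008] 15.3
row [ 0.0006 -0.0017  0.0999] [ 0.001  -0.0008 -0.0015] dist 0.1
```

>>> {"api": "arm_command", "payload": {
  "targets": [
    [0.64,0,-0.001,0.03,0,0,0],
    [0.64,0,-0.001,0.06,0,0,0],
    [0.64,0,-0.001,0.08,0,0,0],
    [0.64,0,-0.001,0.09,0,0,0],
    [0.64,0,-0.001,0.095,0,0,0],
    [0.64,0,-0.001,0.1,0,0,0],
    [0.64,0,-0.001,0.1,0,0,0]
  ]
}}

```text
time: 16.0
eef_pos: [0.5583, -0.3087, 0.1503]
tool_rot: [0.001, 0.999, -0.033, 0.0]
contact_force: [-0.2, 0.3, -0.1]
opening: 0.824
finger_force: 0.0
```

>>> {"api": "arm_command", "payload": {
  "targets": [
    [-1,0,0,0,0,0,0],
    [-1,0,0,0,0,0,0],
    [-1,0,0,0,0,0,0],
    [-1,0,0,0,0,0,0],
    [-1,0,0,0,0,0,0],
    [-1,0,0,0,0,0,0]
  ]
}}

```text
time: 16.6
eef_pos: [0.5584, -0.3087, 0.1507]
tool_rot: [0.001, 0.999, -0.033, 0.001]
contact_force: [-0.5, 1.5, 5.5]
opening: 0.611
finger_force: 20.0
```

>>> {"api": "arm_command", "payload": {
  "targets": [
    [-1,0,0,-0.01,0,0,0],
    [-1,0,0,-0.03,0,0,0],
    [-1,0,0,-0.06,0,0,0],
    [-1,0,0,-0.1,0,0,0],
    [-1,0,0,-0.14,0,0,0],
    [-1,0,0,-0.15,0,0,0],
    [-1,0,0,-0.15,0,0,0]
  ]
}}

```text
time: 17.3
eef_pos: [0.5588, -0.3089, 0.3022]
tool_rot: [0.002, 0.999, -0.033, 0.002]
contact_force: [-0.6, 1.1, -1.5]
opening: 0.608
finger_force: 20.0
```

```bash
python3 - <<'E'
from lay import *
print(SL-.114,lay(.132,.0069,.114,.08)[0])
row(*lay(.132,.0069,.114,.09))
E
python3 held.py purple
```

```text
0.386 [0.5081 0.228  0.2395]
row [-0.0873 -0.5281  0.0519] [ 0.2449  0.3335 -1.2258] dist 0.538
top z= [-0.0013 -0.0006  0.0738] (x slope,y slope,at TCP) x [-0.0568  0.0609] y [-0.0245  0.0276] rect ((1.4370918273925781, 1.9183330535888672), (53.61198425292969, 119.41143035888672), 89.55244445800781)
[ 0.5579 -0.3083  0.3001] 17.35 19.995159208774567 [ 0.4819 -0.7803 -0.7303]
```

>>> {"api": "arm_command", "payload": {
  "targets": [
    [-1,-0.007,-0.044,0.0,0.02,0.03,-0.1],
    [-1,-0.015,-0.088,0.0,0.04,0.06,-0.22],
    [-1,-0.022,-0.132,0.0,0.06,0.09,-0.34],
    [-1,-0.03,-0.176,0.0,0.09,0.12,-0.45],
    [-1,-0.037,-0.22,0.0,0.11,0.15,-0.56],
    [-1,-0.044,-0.264,0.0,0.13,0.18,-0.67],
    [-1,-0.051,-0.308,0.01,0.15,0.21,-0.78],
    [-1,-0.058,-0.352,0.02,0.18,0.24,-0.89],
    [-1,-0.066,-0.396,0.03,0.2,0.27,-1.0],
    [-1,-0.073,-0.44,0.04,0.22,0.3,-1.1],
    [-1,-0.08,-0.484,0.045,0.235,0.32,-1.17],
    [-1,-0.087,-0.528,0.052,0.245,0.333,-1.226]
  ]
}}

```text
time: 18.6
eef_pos: [0.5037, 0.2253, 0.2449]
tool_rot: [-0.11, 0.816, 0.545, 0.157]
contact_force: [1.2, -0.1, -0.7]
opening: 0.609
finger_force: 20.0
```

>>> {"api": "arm_command", "payload": {
  "targets": [
    [-1,0,0,0,0,0,0],
    [-1,0,0,0,0,0,0],
    [-1,0,0,0,0,0,0]
  ]
}}

```text
time: 18.9
eef_pos: [0.5053, 0.2233, 0.2464]
tool_rot: [-0.109, 0.817, 0.545, 0.158]
contact_force: [-1.2, -0.5, -0.5]
opening: 0.609
finger_force: 20.0
```

```bash
python3 held.py purple; python3 - <<'E'
from lay import *
for h in(.02,0.0): row(*lay(.132,.0069,.114,h,back=.001))
E
```

```text
top z= [0.0026 0.0017 0.0761] (x slope,y slope,at TCP) x [-0.0599  0.0578] y [-0.0253  0.0266] rect ((-1.7148361206054688, 0.7535953521728516), (119.74858856201172, 53.40204620361328), 0.026723084971308708)
[0.5057 0.2231 0.2468] 18.95 19.995130598545074 [-0.0077 -0.4477 -0.6081]
row [0.0081 0.0003 0.0687] [-0.0038 -0.0001 -0.0034] dist 0.069
row [0.0103 0.0004 0.0886] [-0.0038 -0.0001 -0.0034] dist 0.089
```

>>> {"api": "arm_command", "payload": {
  "targets": [
    [-1,0.01,0,0.03,-0.004,0,-0.003],
    [-1,0.01,0,0.055,-0.004,0,-0.003],
    [-1,0.0105,0,0.07,-0.004,0,-0.003],
    [-1,0.012,0,0.078,-0.004,0,-0.003],
    [-1,0.0125,0,0.082,-0.004,0,-0.003],
    [-1,0.0128,0,0.085,-0.004,0,-0.003],
    [-1,0.0128,0,0.085,-0.004,0,-0.003],
    [-1,0.0128,0,0.085,-0.004,0,-0.003]
  ]
}}

```text
time: 19.8
eef_pos: [0.5224, 0.2647, 0.1742]
tool_rot: [-0.107, 0.816, 0.546, 0.16]
contact_force: [-0.2, 0.1, -1.3]
opening: 0.616
finger_force: 20.0
```

>>> {"api": "arm_command", "payload": {
  "targets": [
    [-1,0,0,0.001,0,0,0],
    [-1,0,0,0.002,0,0,0],
    [-1,0,0,0.002,0,0,0]
  ]
}}

```text
time: 20.1
eef_pos: [0.5226, 0.2655, 0.1719]
tool_rot: [-0.107, 0.816, 0.546, 0.16]
contact_force: [0.2, 0.4, 0.6]
opening: 0.612
finger_force: 20.0
```

```bash
python3 - <<'E'
from lay import *
row(*lay(.132,.0069,.114,0,back=-.0015));print(tool()[2]['contact_force'],tool()[2]['wrist_torque'])
E
```

```text
row [-0.0012  0.0009  0.0017] [ 0.0003 -0.001   0.0015] dist 0.002
[0.1606 0.3881 0.6436] [-0.2222 -0.0373 -0.0345]
```

>>> {"api": "arm_command", "payload": {
  "targets": [
    [-1,0,0.001,0.001,0,0,0],
    [-1,0,0.001,0.001,0,0,0]
  ]
}}

```text
time: 20.3
eef_pos: [0.5228, 0.2655, 0.1717]
tool_rot: [-0.107, 0.815, 0.546, 0.16]
contact_force: [-5.9, -4.1, 12.2]
opening: 0.612
finger_force: 20.0
```

>>> {"api": "arm_command", "payload": {
  "targets": [
    [0.3,0,0,-0.0005,0,0,0],
    [0.5,0,0,-0.0005,0,0,0],
    [0.6,0,0,-0.0005,0,0,0],
    [0.64,0,0,-0.0005,0,0,0],
    [0.64,0,0,-0.0005,0,0,0]
  ]
}}

```text
time: 20.8
eef_pos: [0.5235, 0.2653, 0.1711]
tool_rot: [-0.107, 0.816, 0.546, 0.16]
contact_force: [-0.2, 0.6, -0.2]
opening: 0.82
finger_force: 0.0
```

>>> {"api": "arm_command", "payload": {
  "targets": [
    [0.64,0,0,-0.02,0,0,0],
    [0.64,0,0,-0.06,0,0,0],
    [0.64,-0.04,0,-0.1,0,0,0],
    [0.64,-0.09,0,-0.12,0,0,0],
    [0.64,-0.12,0,-0.14,0,0,0],
    [0.64,-0.12,0,-0.14,0,0,0],
    [0.64,-0.12,0,-0.14,0,0,0]
  ]
}}

```text
time: 21.5
eef_pos: [0.4612, 0.1128, 0.256]
tool_rot: [-0.106, 0.816, 0.545, 0.16]
contact_force: [-0.5, -0.2, 0.7]
opening: 0.819
finger_force: 0.0
```

```bash
python3 tray.py wrist f1 green purple; python3 - <<'E'
from h import *
row([.5765,-.2205,.25],Rz(-.05))
E
```

```text
green 0.74 3327 x [0.0041 0.0702] y [-0.0255  0.0255] z 0.008223793498454 slopes [-0.0009  0.0006  0.0083] rect ((36.66942596435547, -0.5276622772216797), (52.05653762817383, 68.25656127929688), 88.96936798095703)
purple 0.77 7704 x [0.0758 0.178 ] y [-0.0263  0.0252] z 0.015130794208252179 slopes [-0.1118  0.0017  0.0297] rect ((126.53877258300781, -0.6929111480712891), (103.59318542480469, 52.94719696044922), 0.050574082881212234)
[0.4612 0.1146 0.2555] [0.3523 0.8565 0.3773] 21.65 0.8197163518912232
row [-0.2485  0.2341 -0.0952] [-0.2377 -0.3367  1.2143] dist 0.354
```

View pics/f1.png

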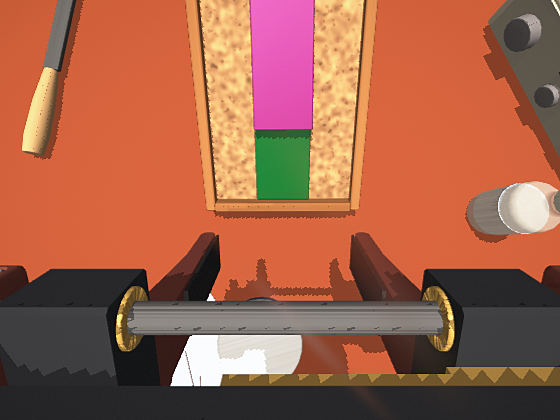

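>>> {"api": "arm_command", "payload": {
  "targets": [
    [0.64,-0.02,0.01,-0.03,-0.02,-0.03,0.11],
    [0.64,-0.04,0.03,-0.05,-0.05,-0.07,0.24],
    [0.64,-0.07,0.06,-0.065,-0.07,-0.1,0.36],
    [0.64,-0.1,0.09,-0.08,-0.1,-0.14,0.49],
    [0.64,-0.13,0.12,-0.09,-0.12,-0.17,0.61],
    [0.64,-0.16,0.15,-0.095,-0.145,-0.205,0.74],
    [0.64,-0.19,0.18,-0.095,-0.17,-0.24,0.86],
    [0.64,-0.22,0.21,-0.095,-0.195,-0.275,0.99],
    [0.64,-0.2485,0.234,-0.095,-0.22,-0.31,1.11],
    [0.64,-0.2485,0.234,-0.095,-0.238,-0.337,1.214],
    [0.64,-0.2485,0.234,-0.095,-0.238,-0.337,1.214],
    [0.64,-0.2485,0.234,-0.095,-0.238,-0.337,1.214]
  ]
}}

```text
time: 22.85
eef_pos: [0.5763, -0.2197, 0.2493]
tool_rot: [-0.0, 1.0, -0.023, -0.0]
contact_force: [-0.5, -0.8, -0.1]
opening: 0.82
finger_force: 0.0
```

```bash
python3 - <<'E'
from slab import *
slabs('wrist',None,('blue',))
row([.577,-.221,.1505],Rz(-.05))
E
```

```text
wrist blue 0.94 n 7353 z 0.0748 rect [ 571.  -220.5] [ 53.7 105.6] 87.9 med [ 0.5745 -0.2203  0.0748] place [(array([ 0.5768, -0.2186,  0.0626]), 0.7)]
row [0.0013 0.0007 0.0997] [ 0.0002 -0.0005  0.0021] dist 0.1
```

>>> {"api": "arm_command", "payload": {
  "targets": [
    [0.64,0,0.001,0.03,0,0,0],
    [0.64,0,0.001,0.06,0,0,0],
    [0.64,0,0.001,0.08,0,0,0],
    [0.64,0,0.001,0.09,0,0,0],
    [0.64,0,0.001,0.095,0,0,0],
    [0.64,0,0.001,0.1,0,0,0],
    [0.64,0,0.001,0.1,0,0,0]
  ]
}}

```text
time: 23.7
eef_pos: [0.5759, -0.2225, 0.1504]
tool_rot: [0.0, 1.0, -0.025, 0.0]
contact_force: [-0.4, 0.2, 0.1]
opening: 0.821
finger_force: 0.0
```

>>> {"api": "arm_command", "payload": {
  "targets": [
    [-1,0,0,0,0,0,0],
    [-1,0,0,0,0,0,0],
    [-1,0,0,0,0,0,0],
    [-1,0,0,0,0,0,0],
    [-1,0,0,0,0,0,0],
    [-1,0,0,0,0,0,0]
  ]
}}

```text
time: 24.3
eef_pos: [0.5761, -0.2225, 0.1507]
tool_rot: [0.0, 1.0, -0.025, 0.001]
contact_force: [-0.2, 1.4, 6.0]
opening: 0.612
finger_force: 20.0
```

>>> {"api": "arm_command", "payload": {
  "targets": [
    [-1,0,0,-0.01,0,0,0],
    [-1,0,0,-0.03,0,0,0],
    [-1,0,0,-0.06,0,0,0],
    [-1,0,0,-0.1,0,0,0],
    [-1,0,0,-0.14,0,0,0],
    [-1,0,0,-0.16,0,0,0],
    [-1,0,0,-0.16,0,0,0]
  ]
}}

```text
time: 25.0
eef_pos: [0.5772, -0.2232, 0.3141]
tool_rot: [0.002, 1.0, -0.025, 0.003]
contact_force: [-0.6, -0.4, -0.7]
opening: 0.609
finger_force: 20.0
```

```bash
python3 - <<'E'
from lay import *
print(lay(.204,.0069,.114,.07)[0])
row(*lay(.204,.0069,.114,.07))
E
python3 held.py blue
```

```text
[0.5341 0.2908 0.2653]
row [-0.0694 -0.5113  0.0464] [ 0.2443  0.3327 -1.2111] dist 0.518
top z= [-0.0022 -0.0015  0.0734] (x slope,y slope,at TCP) x [-0.0558  0.0616] y [-0.0245  0.0274] rect ((2.3631134033203125, 1.6802330017089844), (53.650699615478516, 119.10521697998047), 89.47142028808594)
[ 0.5761 -0.2227  0.3115] 25.05 19.994319677352905 [-0.2708  0.2639 -0.6633]
```

>>> {"api": "arm_command", "payload": {
  "targets": [
    [-1,-0.006,-0.044,0.0,0.02,0.03,-0.1],
    [-1,-0.012,-0.088,0.0,0.04,0.06,-0.22],
    [-1,-0.018,-0.132,0.0,0.06,0.09,-0.34],
    [-1,-0.024,-0.176,0.0,0.09,0.12,-0.45],
    [-1,-0.03,-0.22,0.0,0.11,0.15,-0.56],
    [-1,-0.036,-0.264,0.0,0.13,0.18,-0.67],
    [-1,-0.042,-0.308,0.0,0.15,0.21,-0.78],
    [-1,-0.048,-0.352,0.01,0.18,0.24,-0.89],
    [-1,-0.054,-0.396,0.02,0.2,0.27,-1.0],
    [-1,-0.06,-0.43,0.03,0.22,0.3,-1.1],
    [-1,-0.065,-0.47,0.04,0.235,0.32,-1.17],
    [-1,-0.069,-0.511,0.046,0.244,0.333,-1.211]
  ]
}}

```text
time: 26.3
eef_pos: [0.5305, 0.2921, 0.2602]
tool_rot: [-0.111, 0.816, 0.545, 0.156]
contact_force: [1.2, 0.7, -0.2]
opening: 0.608
finger_force: 20.0
```

>>> {"api": "arm_command", "payload": {
  "targets": [
    [-1,0,0,0,0,0,0],
    [-1,0,0,0,0,0,0],
    [-1,0,0,0,0,0,0]
  ]
}}

```text
time: 26.6
eef_pos: [0.5323, 0.2906, 0.2625]
tool_rot: [-0.11, 0.817, 0.544, 0.157]
contact_force: [0.1, -0.2, -0.9]
opening: 0.617
finger_force: 20.0
```

```bash
python3 held.py blue; python3 - <<'E'
from lay import *
for h in(.02,0.0): row(*lay(.204,.0069,.114,h,back=-.0))
E
```

```text
top z= [0.0022 0.0011 0.0761] (x slope,y slope,at TCP) x [-0.0593  0.0583] y [-0.0253  0.0269] rect ((-0.9958267211914062, 1.0183143615722656), (53.498653411865234, 119.3753433227539), 89.43183898925781)
[0.5326 0.2904 0.263 ] 26.65 19.994259774684906 [-0.3705 -0.4675 -0.2353]
row [0.0072 0.0012 0.0483] [-0.0059 -0.0003 -0.0043] dist 0.049
row [0.0095 0.0013 0.0681] [-0.0059 -0.0003 -0.0043] dist 0.069
```

>>> {"api": "arm_command", "payload": {
  "targets": [
    [-1,0.006,0.001,0.02,-0.006,0,-0.004],
    [-1,0.008,0.001,0.04,-0.006,0,-0.004],
    [-1,0.009,0.001,0.053,-0.006,0,-0.004],
    [-1,0.01,0.001,0.06,-0.006,0,-0.004],
    [-1,0.0105,0.001,0.064,-0.006,0,-0.004],
    [-1,0.0105,0.001,0.065,-0.006,0,-0.004],
    [-1,0.0105,0.001,0.065,-0.006,0,-0.004],
    [-1,0.0105,0.001,0.065,-0.006,0,-0.004]
  ]
}}

```text
time: 27.5
eef_pos: [0.5466, 0.3228, 0.208]
tool_rot: [-0.107, 0.816, 0.546, 0.16]
contact_force: [0.2, 0.3, -0.1]
opening: 0.611
finger_force: 20.0
```

>>> {"api": "arm_command", "payload": {
  "targets": [
    [-1,0,0,0.001,0,0,0],
    [-1,0,0,0.002,0,0,0],
    [-1,0,0,0.002,0,0,0]
  ]
}}

```text
time: 27.8
eef_pos: [0.5469, 0.3235, 0.2063]
tool_rot: [-0.107, 0.816, 0.546, 0.16]
contact_force: [-2.1, -3.0, 4.5]
opening: 0.613
finger_force: 20.0
```

```bash
python3 - <<'E'
from lay import *
row(*lay(.204,.0069,.114,0,back=-.001));print(tool()[2]['contact_force'],tool()[2]['wrist_torque'])
E
```

```text
row [-0.0013  0.0007  0.0017] [ 0.0004 -0.0015  0.0016] dist 0.002
[-2.0536 -2.9934  4.5248] [-0.345   0.1733  0.0359]
```

>>> {"api": "arm_command", "payload": {
  "targets": [
    [-1,0,0,0.0007,0,0,0],
    [-1,0,0,0.0007,0,0,0]
  ]
}}

```text
time: 28.0
eef_pos: [0.5469, 0.3236, 0.2062]
tool_rot: [-0.107, 0.815, 0.546, 0.16]
contact_force: [-4.6, -6.4, 10.1]
opening: 0.61
finger_force: 20.0
```

>>> {"api": "arm_command", "payload": {
  "targets": [
    [0.3,0,0,0,0,0,0],
    [0.5,0,0,0,0,0,0],
    [0.6,0,0,0,0,0,0],
    [0.64,0,0,0,0,0,0],
    [0.64,0,0,0,0,0,0]
  ]
}}

```text
time: 28.5
eef_pos: [0.5468, 0.3239, 0.2047]
tool_rot: [-0.107, 0.816, 0.546, 0.16]
contact_force: [0.4, 1.0, 0.0]
opening: 0.822
finger_force: 0.0
```

>>> {"api": "arm_command", "payload": {
  "targets": [
    [0.64,0,0,-0.02,0,0,0],
    [0.64,0,0,-0.06,0,0,0],
    [0.64,-0.04,0,-0.1,0,0,0],
    [0.64,-0.09,0,-0.12,0,0,0],
    [0.64,-0.14,0,-0.14,0,0,0],
    [0.64,-0.16,0,-0.14,0,0,0],
    [0.64,-0.16,0,-0.14,0,0,0]
  ]
}}

```text
time: 29.2
eef_pos: [0.4682, 0.1354, 0.2734]
tool_rot: [-0.107, 0.817, 0.544, 0.159]
contact_force: [-0.5, -0.2, 0.2]
opening: 0.822
finger_force: 0.0
```

```bash
python3 tray.py wrist g1 green purple blue; python3 tray.py scene g2 green purple blue; python3 - <<'E'
from h import *
row([.41,-.204,.25],Rz(-.094))
E
```

```text
green 0.63 2930 x [0.0039 0.0693] y [-0.0255  0.0253] z 0.008233062466631845 slopes [0.0008 0.0016 0.0082] rect ((36.94834518432617, 0.030517578125), (51.602962493896484, 66.99853515625), 89.75756072998047)
purple 0.58 4353 x [0.0755 0.145 ] y [-0.0261  0.0253] z 0.017238317854472454 slopes [-0.1123  0.0002  0.0298] rect ((110.33321380615234, -0.058284759521484375), (70.79314422607422, 52.850013732910156), 1.343956708908081)
blue 0.88 4792 x [0.1468 0.2065] y [-0.0264  0.025 ] z 0.017860460862636464 slopes [-0.1124  0.0013  0.0379] rect ((176.79405212402344, -0.7894134521484375), (60.04834747314453, 52.09589767456055), 0.246067076921463)
[0.4708 0.1386 0.2745] [0.3528 0.856  0.3779] 29.4 0.8191378460234321
green 0.72 308 x [0.0804 0.1423] y [-0.0267  0.0243] z 0.019426850759205076 slopes [-0.106  -0.0167  0.0313] rect ((110.67428588867188, -1.7651233673095703), (62.356346130371094, 52.79155731201172), 1.8176876306533813)
purple none
blue 0.73 618 x [0.1507 0.2627] y [-0.0262  0.0232] z 0.016462286558543916 slopes [-0.1174 -0.0022  0.0411] rect ((206.7740478515625, -1.6200752258300781), (113.79265594482422, 50.83218765258789), 1.3527910709381104)
[0.4704 0.1389 0.2742] [0.3519 0.8565 0.3775] 29.6 0.8205880301197442
row [-0.3241  0.0745 -0.106 ] [-0.2462 -0.3332  1.2581] dist 0.349
```

View pics/g2.png

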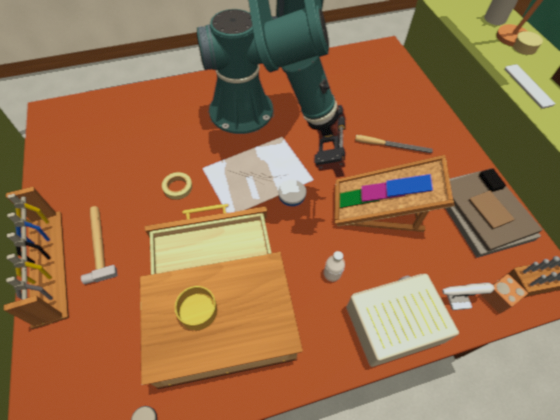

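>>> {"api": "arm_command", "payload": {
  "targets": [
    [-1,-0.03,0.007,-0.02,-0.02,-0.03,0.12],
    [-1,-0.06,0.014,-0.03,-0.05,-0.07,0.25],
    [-1,-0.09,0.02,-0.04,-0.07,-0.1,0.38],
    [-1,-0.13,0.03,-0.05,-0.1,-0.135,0.51],
    [-1,-0.17,0.04,-0.065,-0.125,-0.17,0.64],
    [-1,-0.21,0.05,-0.08,-0.15,-0.2,0.77],
    [-1,-0.25,0.06,-0.09,-0.175,-0.24,0.9],
    [-1,-0.29,0.07,-0.1,-0.2,-0.27,1.03],
    [-1,-0.324,0.0745,-0.106,-0.225,-0.305,1.15],
    [-1,-0.324,0.0745,-0.106,-0.246,-0.333,1.258],
    [-1,-0.324,0.0745,-0.106,-0.246,-0.333,1.258],
    [-1,-0.324,0.0745,-0.106,-0.246,-0.333,1.258]
  ]
}}

```text
time: 30.8
eef_pos: [0.4096, -0.204, 0.25]
tool_rot: [-0.001, 0.999, -0.046, 0.0]
contact_force: [-0.5, 0.4, -0.2]
opening: 0.007
finger_force: 0.0
```

```bash
python3 - <<'E'
from h import *
row([.412,-.205,.148],Rz(-.094));row([.581,-.221,.148],Rz(-.094));
d=cap('wrist');P=cloud(d)
m=(P[...,2]>.078)&(P[...,2]<.095)&(P[...,0]>.42)&(P[...,0]<.455)&(abs(P[...,1]+.21)<.04)&(d['z_map']>0)
print(np.percentile(P[m],[2,50,98],axis=0),manip.sense()['opening'])
E
```

```text
row [0.0025 0.0009 0.102 ] [-0.0012 -0.0003  0.0028] dist 0.102
row [0.1722 0.0015 0.102 ] [-0.0012 -0.0003  0.0028] dist 0.2
[[ 0.4355 -0.2485  0.0842]
 [ 0.443  -0.2099  0.0879]
 [ 0.45   -0.1715  0.0898]] 0.006494078144458285
```

>>> {"api": "arm_command", "payload": {
  "targets": [
    [-1,0.002,0.001,0.04,0,0,0],
    [-1,0.002,0.001,0.08,0,0,0],
    [-1,0.002,0.001,0.102,0,0,0],
    [-1,0.002,0.001,0.102,0,0,0],
    [-1,0.015,0.001,0.102,0,0,0],
    [-1,0.03,0.001,0.102,0,0,0],
    [-1,0.05,0.001,0.102,0,0,0],
    [-1,0.07,0.001,0.102,0,0,0],
    [-1,0.09,0.001,0.102,0,0,0],
    [-1,0.11,0.001,0.102,0,0,0],
    [-1,0.13,0.001,0.102,0,0,0],
    [-1,0.145,0.001,0.102,0,0,0]
  ]
}}

```text
time: 32.05
eef_pos: [0.5562, -0.2196, 0.1503]
tool_rot: [0.001, 0.999, -0.047, 0.002]
contact_force: [-1.7, -1.2, -0.9]
opening: 0.003
finger_force: 0.8
```

>>> {"api": "arm_command", "payload": {
  "targets": [
    [-1,0.012,0,0,0,0,0],
    [-1,0.02,0,0,0,0,0],
    [-1,0.024,0,0,0,0,0],
    [-1,0.026,0,0,0,0,0],
    [-1,0.026,0,0,0,0,0]
  ]
}}

```text
time: 32.55
eef_pos: [0.577, -0.2214, 0.1485]
tool_rot: [-0.001, 0.999, -0.047, -0.003]
contact_force: [-7.3, 0.1, 6.7]
opening: 0.008
finger_force: 3.9
```

>>> {"api": "arm_command", "payload": {
  "targets": [
    [-1,-0.01,0,0,0,0,0],
    [-1,-0.03,0,-0.02,0,0,0],
    [-1,-0.05,0,-0.06,0,0,0],
    [-1,-0.06,0,-0.11,0,0,0],
    [-1,-0.06,0,-0.13,0,0,0],
    [-1,-0.06,0,-0.13,0,0,0],
    [-1,-0.06,0,-0.13,0,0,0]
  ]
}}

```text
time: 33.25
eef_pos: [0.5195, -0.2163, 0.2785]
tool_rot: [0.0, 0.999, -0.048, 0.001]
contact_force: [-0.1, 0.3, -0.4]
opening: 0.006
finger_force: 0.0
```

```bash
python3 - <<'E'
from h import *
d=cap('wrist');P=cloud(d)
m=(P[...,2]>.078)&(P[...,2]<.095)&(P[...,0]>.56)&(P[...,0]<.603)&(abs(P[...,1]+.222)<.04)&(d['z_map']>0)
print(np.percentile(P[m],[2,50,98],axis=0))
cap('scene','end')
for n in ('brass_tin','tape_roll','flux_bottle','mallet','flat_file','round_tin'):
    print(n,[(np.array(x['centre']),round(x['confidence'],2)) for x in manip.place_of(n,'scene')[:1]])
E
python3 tray.py side s1 green purple blue
```

```text
[[ 0.5867 -0.2604  0.084 ]
 [ 0.5943 -0.2221  0.0878]
 [ 0.6017 -0.1838  0.0898]]
brass_tin [(array([ 0.736 , -0.2761,  0.116 ]), 0.82)]
tape_roll [(array([ 0.28  , -0.2789,  0.0017]), 0.45)]
flux_bottle [(array([0.4061, 0.0579, 0.0016]), 0.66)]
mallet [(array([ 0.4165, -0.5222, -0.0019]), 0.79)]
flat_file [(array([0.3167, 0.4532, 0.0009]), 0.68)]
round_tin [(array([ 0.4099,  0.0552, -0.0006]), 0.87)]
green 0.76 201 x [0.006  0.1064] y [-0.0196  0.0293] z 0.008617226197494682 slopes [-0.0095 -0.0237  0.0091] rect ((57.655906677246094, 5.224401473999023), (103.98509979248047, 49.868736267089844), 0.89304518699646)
purple 0.89 258 x [0.0786 0.1365] y [-0.0194  0.0288] z 0.01818793734774247 slopes [-0.1022 -0.0051  0.0292] rect ((107.00868225097656, 4.990207672119141), (51.31639862060547, 61.75354766845703), 86.38867950439453)
blue 0.7 734 x [0.1514 0.2652] y [-0.0232  0.0294] z 0.014386422720050232 slopes [-0.1147 -0.0078  0.0387] rect ((208.1731719970703, 2.5646743774414062), (117.02143859863281, 54.568885803222656), 0.2647893726825714)
[ 0.5196 -0.2163  0.2779] [ 0.9954 -0.0954 -0.0004] 33.85 0.0044441939429588195
```

```bash
python3 -c "
from bench import manip
print(manip.finish_job())"
```

```text
the job is handed in; nothing more can be done
None
```

The three slabs are on the cork tray like roof tiles: green against the bottom lip, purple lapped over green and blue over purple, about 71 to 72 mm apart. The drawer reads shut to about 1 mm, the other things look unmoved (the final check misread the bottle, but it was in place in the picture taken before I shut the drawer), and the job is handed in at about 34 s, though no verdict came back.

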